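# Clear the jammed soap chute on the shop counter

### The arm

A 6-joint arm with a two-finger parallel gripper is mounted at the origin on the work surface. World frame = base frame: x ahead of the robot, y to its left, z up, the work surface at z = 0. Lengths are in m, angles in rad, forces in N, time in s.
With the tool pointing down it reaches from about 0.4 to 0.925 m from the base axis. Payload 3.4 kg.
Tool frame: the origin (TCP) lies midway between the tips of the shut fingers; the grasp point (between the pads) lies 19 mm behind it (robot.grip_depth is the distance from the TCP to the grasp point, in m); z points along the fingers, x is the direction in which the jaws open and shut, and the axes are right-handed (so a half turn about z gives the same grasp; the last joint's range is limited). The gripper opens to 85 mm and grips with 20 to 120 N. Pads are 22 mm wide; open, the fingers measure 114 mm over their backs; the gripper's body (76 mm by 85 mm) begins 54 mm behind the grasp point. The pads swing forward as they close: fully open they stand 13 mm farther back than shut.
Start: joints at [1.268, 0.307, 1.506, -0, 1.328, -0.073], TCP at [0.131, 0.56, 0.231] pointing down, gripper open.
Joint ranges: [-3.12, 3.12], [-1.05, 2.28], [0.14, 2.33], [-1.42, 4.57], [0.1, 2.73], [-2.68, 2.68]. Speed limits (rad/s): [2.57, 2.57, 3.14, 3.14, 3.14, 3.14].

### API

Orientations are given as a unit quaternion [w, x, y, z].
In Python, from cell import robot gives the robot as it stands.
- The arm moves only by the tool carry_out, never from a script. Its argument "series" is a list of rows, each a list of 3 entries, a list of its own where there are three numbers: the shift along the tool's x, y, z in mm, then the turn, a rotation vector about the tool's x, y, z in rad, then the gripper's target within -1 to 1 (fully open at 1, half-way at 0, shut at -1). In form: [[[x, y, z], [ax, ay, az], gripper], ...]. A call has 1 to 20 rows; each row shifts and turns the pose as measured when the row begins, along the tool's axes as they then stand; what a row does not reach is not made up. A row lasts 1/12 s, in which the tool goes at most 41.7 mm and 7.16 degrees, less where a joint would pass 70% of its speed; a pose out of reach is approached as far as the arm can. A call with a gripper value outside its range is refused whole. The fingers move at their own pace and stop on an object; the grip force is fixed at half the most. Time passes only in rows, so rows that do not move let the fingers close. It gives the time, the measured TCP pose, the force and the opening at its end, in the units of the state.
- robot.get_obs(): the state, without advancing time (a new reading comes with each control period).
- robot.get_image(name): name is "scene" or "top" or "wrist"; returns the picture (480x640x3 uint8, red, green, blue); there is no depth.
- robot.camera_model(name): a dict with "fx", "fy", "cx", "cy" (pixels), "pose" (4x4, takes a point from camera to world coordinates); the wrist camera has in their place "T_tool_cam" (4x4, takes a point from camera to tool coordinates, whose origin is the TCP and whose axes are the tool frame's). Camera axes: x right, y up, looking along -z (the intrinsics and any distortion apply to the point x, -y, -z); pixel columns grow to the right and rows downward; lengths in m; the calibration is good to about 2 mm. The wrist camera is an equidistant fisheye: a pixel r from the principal point sees the ray r / f radians off the axis. A picture is of the moment at which its call begins: read the wrist's pose just before it. camera_model takes no time and is no camera call.
- robot.job_done(): hands the job in, once; it reports no verdict.
The state is a dict: "t": time; "joints": joint angles; "qd": joint speeds; "tau": joint torques, N m; "ee_pos": TCP position; "orientation": TCP orientation; "contact_force": force on the tool from outside, world axes, zero at the start; "moment": the same for the moment, N m; "finger_gap": finger opening in m.
Only numpy, scipy, OpenCV 4.12 (cv2) and the standard library are available. Lean on these libraries where they do the work, as an engineer would, in place of code of your own. Each camera call takes 0.05 s, during which the arm holds its last target.

### The job

In one of the two wooden soap chutes on the counter a blue bar has turned crosswise and jammed under the metal lips. Push it back up its chute until it lies free in the open part, clear of the lips, and take the fingers off it; only then pick it up and lay it flat, gently and without dropping it, in the green tray. Leave the yellow bar in the other chute where it is.

Things in the scene. Friction and masses are not known exactly. Their poses are not given: they have to be found in the camera images.
- blue_soap: Hard blue soap bar 36 (x) x 100 (y) x 30 mm (z), about 0.12 kg; origin at centre of underside. Starts square across chute, centre at s=-41: own x up the slope, z square to the floor, low side on the throat's shoulders, ends under the lips. Shut fingers fit into the throat below it. It stays where it is pushed to, no sliding back. In the open part grip its 36 mm from above.
- chute: Fixed wooden chute, 300 x 120 mm, origin on counter under its middle; own z vertical, own x level, uphill. Floor rises 12 deg along x, 65 mm up at x=0; s = mm along the floor from there. Channel 104 wide, 8 mm walls. s -150 to -60: open-topped throat 64 wide, 12 mm end stop. Lips at both sides to s=+10, tops 40 mm over floor, 64 gap between. s +10 to +142: open, walls 26 high.
- tray: Fixed green plastic tray, open on top, 200 (own x) x 170 (own y) x 35 mm high, walls and floor 5 mm thick. Origin at the centre of its underside on the counter, own z up. Stands left or right of the chutes; a cardboard carton of packets stands on the other side.
- yellow_soap: Yellow soap bar of the same size, lying lengthwise, as it should, in the throat of the other chute, an identical twin standing beside chute, centres 210 to 280 mm apart, each with its own turn. Origin at centre of underside, own y along that chute. Leave it where it is.
Things that resemble listed ones, but are neither listed nor needed, are in the scene too. Of the things like the blue_soap, leave any that is orange; of the rest the smaller one is meant.

How it is judged:
By the outcome, as a careful person would: the job done as asked, in the order asked, and still so for the second after the job is handed in, with the robot touching nothing.
It also fails if it takes over 58 s, if anything falls off the work surface, if the arm or the gripper's body presses on something with over 40 N, if the wrist force passes 120 N, or if a joint passes its speed limit or range.

## Working session

There is one attempt and no reset: what is moved stays moved. The work goes in short steps, Python scripts to look and compute and a tool call to move; the robot and the scene stay as the last step left them, time stands still between calls to the robot, and variables do not carry over. Pictures are saved under pics/ and viewed, and the job is handed in when it is done.

Besides the shell and the picture viewer there is one more tool, called after "Request:" by a JSON object that holds its "method" and its "body", one argument or row to a line. carry_out: Moves the arm, as the interface text tells. Its arguments: {"type":"object","properties":{"series":{"type":"array","items":{"type":"array"}}},"required":["series"]}

```bash
ls; mkdir -p pics
python3 - <<'E'
from cell import robot
import cv2,numpy as np,json
o=robot.get_obs();print(o)
for n in ("scene","top","wrist"):
    im=robot.get_image(n);cv2.imwrite(f"pics/{n}0.png",im[:,:,::-1])
    m=robot.camera_model(n);print(n,{k:np.round(v,4).tolist() if not isinstance(v,str) else v for k,v in m.items()})
E
```

```text
pics
{'t': 0.0, 'joints': array([ 1.26749959e+00,  3.07600699e-01,  1.50770324e+00, -6.13730421e-06,
        1.32841317e+00, -7.34968906e-02]), 'qd': array([-0.00028864,  0.00067882,  0.00127743,  0.00128362,  0.00024197,
        0.0003259 ]), 'tau': array([-1.50371256e-03, -4.57545161e+01, -2.51912713e+01, -2.24799976e-05,
        1.33500720e-02,  5.46030847e-06]), 'ee_pos': array([0.13078381, 0.5591901 , 0.23035394]), 'orientation': array([ 5.99609734e-04,  7.83511265e-01,  6.21376672e-01, -8.76813872e-04]), 'contact_force': array([-0.20462697, -0.08130907,  0.06321569]), 'moment': array([-0.00883042,  0.07099071, -0.03022506]), 'finger_gap': 0.08564106008186863}
scene {'fx': 578.8463, 'fy': 578.8463, 'cx': 306.1068, 'cy': 242.4891, 'pose': [[-0.36, -0.7685, 0.529, 1.2384], [0.9328, -0.2872, 0.2176, 0.2802], [-0.0153, 0.5718, 0.8203, 1.1087], [0.0, 0.0, 0.0, 1.0]]}
top {'fx': 457.1476, 'fy': 457.1476, 'cx': 323.698, 'cy': 239.5605, 'pose': [[-0.013, 0.9889, -0.1483, 0.4192], [-0.9999, -0.0121, 0.007, 0.0073], [0.0052, 0.1484, 0.9889, 0.9231], [0.0, 0.0, 0.0, 1.0]]}
wrist {'fx': 371.6483, 'fy': 371.6483, 'cx': 316.5086, 'cy': 241.4605, 'T_tool_cam': [[1.0, 0.0001, 0.0006, 0.0004], [0.0003, -0.9587, -0.2844, -0.0722], [0.0006, 0.2844, -0.9587, -0.1417], [0.0, 0.0, 0.0, 1.0]]}
```

View pics/scene0.png

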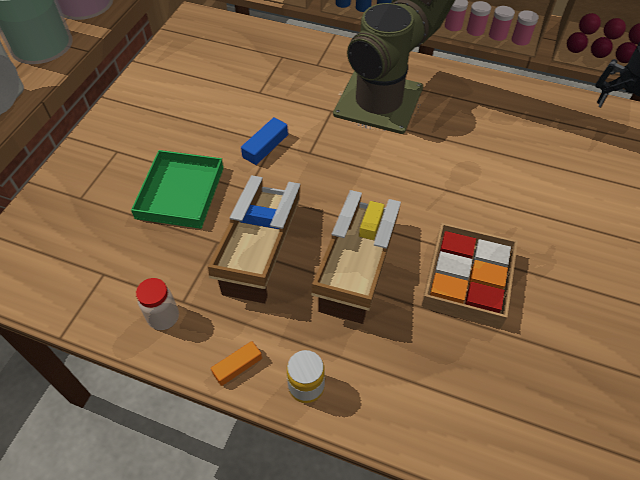

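View pics/top0.png

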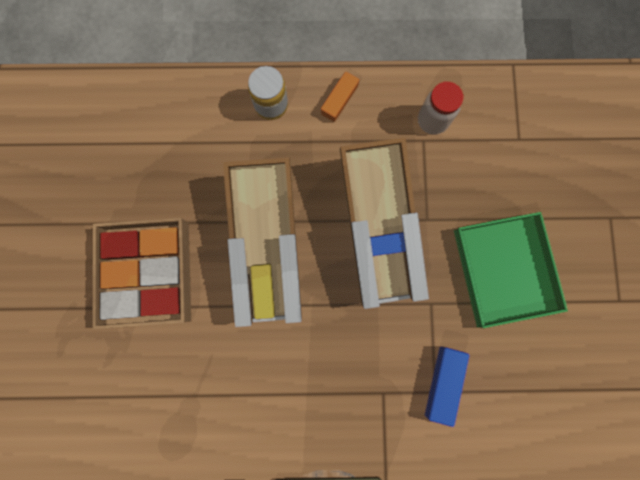

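View pics/wrist0.png

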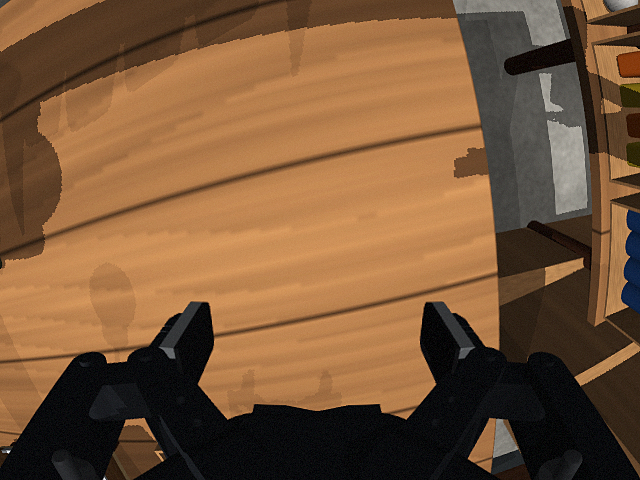

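The top view shows the blue bar jammed at (388,244) in the right-hand chute, with the yellow bar in the left one. The tray is on the right at (510,270) and a larger decoy blue bar is at (447,386). Uphill is up in the image, away from the robot. Next I'll extract lip, bar and tray contours.

```bash
cat > h.py <<'E'
import cv2,numpy as np
from cell import robot
def ray(name,uv,T=None):
    m=robot.camera_model(name);u,v=uv
    d=np.array([(u-m['cx'])/m['fx'],-(v-m['cy'])/m['fy'],-1.0])
    P=m['pose'];return P[:3,3],P[:3,:3]@d
def proj(name,p):
    m=robot.camera_model(name);P=m['pose'];c=P[:3,:3].T@(np.asarray(p)-P[:3,3])
    return np.array([m['cx']+m['fx']*c[0]/-c[2],m['cy']-m['fy']*c[1]/-c[2]])
def hit(name,uv,n,d0): # plane n.p=d0
    o,d=ray(name,uv);return o+d*((d0-n@o)/(n@d))
E
python3 - <<'E'
from h import *
for n in ("top","scene"):
    im=cv2.imread(f"pics/{n}0.png");hsv=cv2.cvtColor(im,cv2.COLOR_BGR2HSV)
    for nm,lo,hi in (("blue",(105,120,50),(125,255,255)),("green",(55,100,40),(80,255,255)),("lip",(0,0,105),(179,45,255))):
        mk=cv2.inRange(hsv,lo,hi)
        if nm=="lip" : mk=cv2.morphologyEx(mk,cv2.MORPH_OPEN,np.ones((3,3)))
        for c in cv2.findContours(mk,cv2.RETR_EXTERNAL,cv2.CHAIN_APPROX_NONE)[0]:
            a=cv2.contourArea(c)
            if a>250 and c[:,0,1].min()>100:
                print(n,nm,a,np.round(cv2.boxPoints(cv2.minAreaRect(c)),1).tolist(), cv2.approxPolyDP(c,3,True)[:,0].tolist())
im=cv2.imread("pics/top0.png");cv2.imwrite("pics/c1.png",cv2.resize(im[130:330,330:580],None,fx=3.2,fy=3,interpolation=cv2.INTER_CUBIC)[:600,:800])
im=cv2.imread("pics/scene0.png");cv2.imwrite("pics/c2.png",cv2.resize(im[140:310,120:320],None,fx=3.5,fy=3.5,interpolation=cv2.INTER_CUBIC))
E
```

```text
top blue 1999.0 [[424.3999938964844, 419.5], [440.6000061035156, 346.6000061035156], [469.3999938964844, 353.0], [453.20001220703125, 425.8999938964844]] [[441, 348], [427, 415], [431, 420], [452, 425], [468, 355]]
top blue 538.5 [[370.3999938964844, 236.89999389648438], [402.20001220703125, 232.39999389648438], [404.79998779296875, 250.60000610351562], [373.0, 255.10000610351562]] [[402, 233], [372, 237], [373, 254], [404, 250]]
top green 8968.0 [[454.0, 228.8000030517578], [543.2999877929688, 208.1999969482422], [566.9000244140625, 310.29998779296875], [477.6000061035156, 330.8999938964844]] [[540, 213], [455, 231], [477, 325], [484, 327], [566, 310]]
top lip 986.0 [[98.30000305175781, 292.20001220703125], [137.89999389648438, 289.6000061035156], [139.6999969482422, 316.70001220703125], [100.0999984741211, 319.29998779296875]] [[138, 291], [102, 292], [100, 318], [137, 316]]
top lip 954.5 [[140.0, 257.0], [177.0, 257.0], [177.0, 285.0], [140.0, 285.0]] [[177, 258], [141, 260], [140, 284], [176, 283]]
top lip 1404.0 [[224.89999389648438, 238.89999389648438], [246.8000030517578, 236.
[... 2627 characters left out ...]
, [388, 200], [374, 244], [387, 245]]
scene lip 556.0 [[331.1000061035156, 233.6999969482422], [349.5, 187.8000030517578], [361.70001220703125, 192.6999969482422], [343.3999938964844, 238.60000610351562]] [[360, 192], [350, 190], [332, 234], [344, 236]]
scene lip 531.0 [[269.29998779296875, 224.3000030517578], [287.6000061035156, 178.39999389648438], [300.0, 183.39999389648438], [281.70001220703125, 229.3000030517578]] [[299, 183], [288, 182], [271, 225], [283, 226]]
scene lip 520.0 [[229.60000610351562, 216.8000030517578], [251.8000030517578, 172.39999389648438], [262.6000061035156, 177.8000030517578], [240.39999389648438, 222.1999969482422]] [[261, 177], [250, 177], [232, 218], [242, 219]]
```

View pics/c1.png

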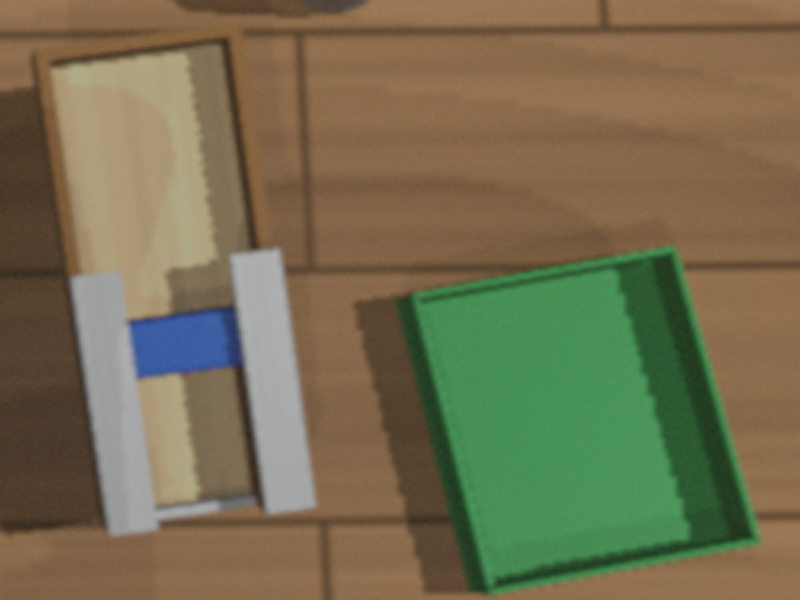

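View pics/c2.png

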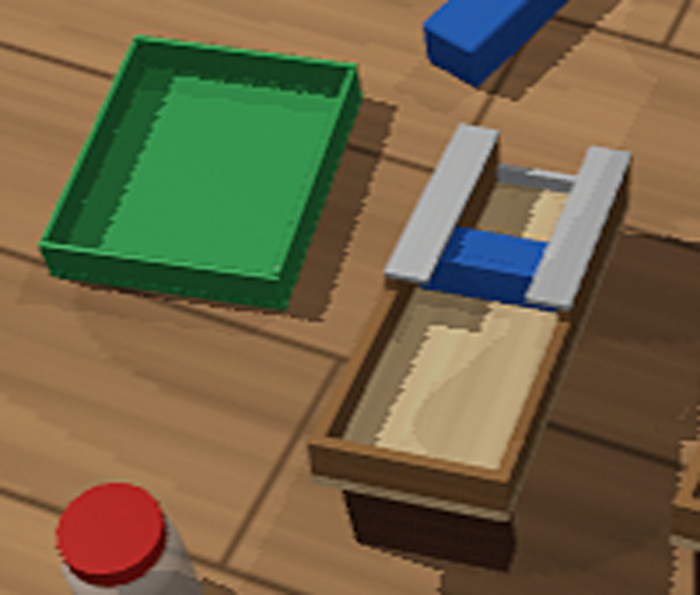

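```bash
cat > pose.py <<'E'
from h import *
A=np.deg2rad(12)
def frame(x,y,yaw):
    c,s=np.cos(yaw),np.sin(yaw)
    u=np.array([c*np.cos(A),s*np.cos(A),np.sin(A)]);n=np.array([-c*np.sin(A),-s*np.sin(A),np.cos(A)]);l=np.array([-s,c,0])
    return np.array([x,y,.065]),u,l,n
def pt(F,s,w,h): O,u,l,n=F;return O+(s*u+w*l+h*n)/1000
def fit(name,uvs,loc):
    x,y,yaw=.45,-.13,.1
    for _ in range(30):
        O,u,l,n=F=frame(x,y,yaw)
        P=np.array([hit(name,q,n,n@pt(F,0,0,L[2])) for q,L in zip(uvs,loc)])
        M=np.array([pt(frame(0,0,0),*L) for L in loc])
        a=M[:,:2]-M[:,:2].mean(0);b=P[:,:2]-P[:,:2].mean(0)
        yaw=np.arctan2((a[:,0]*b[:,1]-a[:,1]*b[:,0]).sum(),(a*b).sum())
        R=np.array([[np.cos(yaw),-np.sin(yaw)],[np.sin(yaw),np.cos(yaw)]])
        x,y=P[:,:2].mean(0)-R@M[:,:2].mean(0)
    F=frame(x,y,yaw);res=[np.round((p-pt(F,*L))*1000,1).tolist() for p,L in zip(P,loc)]
    return (x,y,yaw),res
E
python3 - <<'E'
from pose import *
loc=[(10,60,40),(-150,60,40),(10,-60,40),(-150,-60,40)]
print(fit("top",[(352.5,222.3),(363.8,308.3),(417.8,213),(428.8,299)],loc))
print(fit("scene",[(283.4,227.7),(300,183.4),(230.3,218.6),(251.7,176)],loc))
r,_=fit("top",[(352.5,222.3),(363.8,308.3),(417.8,213),(428.8,299)],loc)
r2,_=fit("scene",[(283.4,227.7),(300,183.4),(230.3,218.6),(251.7,176)],loc)
F=frame(*r)
n=F[3]
for q in [(371,237),(403,232.5),(373,255.5),(405,251)]:
    p=hit("top",q,n,n@pt(F,0,0,30));d=(p-F[0])*1000;print("bar",d@F[1],d@F[2])
# tray rim
for name,qs in (("top",[(457,228.5),(541.5,212.5),(567,310),(482,327.5)]),("scene",[(160,150),(222.5,158.7),(200,219.5),(131.5,209.7)])):
    P=np.array([hit(name,q,np.array([0,0,1.]),.035) for q in qs]);print(name,P.round(4).tolist(),P.mean(0),[np.linalg.norm(P[i]-P[i-1]).round(4) for i in range(4)])
print(robot.get_obs()['joints'])
E
```

```text
((np.float64(0.5793138664589165), np.float64(-0.11123024592372209), np.float64(0.12891393328273057)), [[-0.3, 0.3, -0.0], [0.1, 0.8, 0.0], [0.1, -0.3, 0.0], [0.1, -0.7, -0.0]])
((np.float64(0.5801809368477064), np.float64(-0.10432512418565426), np.float64(0.14808000298577725)), [[0.0, -0.7, -0.0], [-0.5, -1.1, -0.1], [0.0, 0.1, 0.0], [0.5, 1.6, 0.1]])
bar -22.169646022727267 29.056459223704415
bar -22.176330227244392 -30.888797036525016
bar -56.67611438764066 29.877766686644915
bar -56.74681498622694 -30.21830092833443
top [[0.5713, -0.2625, 0.035], [0.6015, -0.4325, 0.035], [0.4095, -0.4657, 0.035], [0.3786, -0.2996, 0.035]] [ 0.49021768 -0.36506563  0.035     ] [np.float64(0.1962), np.float64(0.1726), np.float64(0.1948), np.float64(0.1689)]
scene [[0.4077, -0.4587, 0.035], [0.3794, -0.295, 0.035], [0.5716, -0.2602, 0.035], [0.6024, -0.4261, 0.035]] [ 0.49029494 -0.35997603  0.035     ] [np.float64(0.1974), np.float64(0.1661), np.float64(0.1954), np.float64(0.1688)]
[ 1.26751123e+00  3.07437435e-01  1.50736085e+00 -5.16995464e-06
  1.32838298e+00 -7.34941256e-02]
```

```bash
cat > plan.py <<'E'
from pose import *
from scipy.spatial.transform import Rotation as R
CH=(0.5798,-0.1085,0.137)
def cur():
    o=robot.get_obs();q=o['orientation'];return o,o['ee_pos'],R.from_quat([q[1],q[2],q[3],q[0]])
def delta(p,Rt=None):
    o,p0,R0=cur()
    d=R0.inv().apply(np.asarray(p)-p0)*1000
    rv=(R0.inv()*R.from_matrix(Rt)).as_rotvec() if Rt is not None else np.zeros(3)
    print("shift",d.round(1).tolist(),"|",np.linalg.norm(d).round(),"rot",rv.round(4).tolist(),"deg",np.rad2deg(np.linalg.norm(rv)).round(1),"t",round(o['t'],2))
def across(F): return np.column_stack([F[2],F[1],-F[3]])
E
python3 - <<'E'
from plan import *
F=frame(*CH);print(pt(F,-100,0,130))
delta([.47,.28,.26]); 
o,p,R0=cur()
print(R0.as_matrix().round(3))
d=R0.inv().apply(pt(F,-100,0,130)-np.array([.47,.28,.26]))*1000;print(d)
delta(pt(F,-100,0,130),across(F))
E
```

```text
[ 0.45612648 -0.12555008  0.17136802]
shift [-194.8, 393.9, -29.2] | 440.0 rot [0.0, 0.0, 0.0] deg 0.0 t 0.15
[[ 0.228  0.974 -0.   ]
 [ 0.974 -0.228 -0.002]
 [-0.002 -0.    -1.   ]]
[-397.90897687   78.87435645   89.25384831]
shift [-592.7, 472.8, 60.1] | 761.0 rot [-0.2075, 0.04, -0.3653] deg 24.2 t 0.15
```

Request:
{"method": "carry_out", "body": {
  "series": [
    [[-16, 33, -2.5], [0, 0, 0], 1],
    [[-16, 33, -2.5], [0, 0, 0], 1],
    [[-16, 33, -2.5], [0, 0, 0], 1],
    [[-16, 33, -2.5], [0, 0, 0], 1],
    [[-16, 33, -2.5], [0, 0, 0], 1],
    [[-16, 33, -2.5], [0, 0, 0], 1],
    [[-16, 33, -2.5], [0, 0, 0], 1],
    [[-16, 33, -2.5], [0, 0, 0], 1],
    [[-16, 33, -2.5], [0, 0, 0], 1],
    [[-16, 33, -2.5], [0, 0, 0], 1],
    [[-16, 33, -2.5], [0, 0, 0], 1],
    [[-16, 33, -2.5], [0, 0, 0], 1],
    [[-30, 6, 0], [0, 0, 0], 0],
    [[-30, 6, 0], [0, 0, 0], -0.5]
  ]
}}

```text
t: 1.32
ee_pos: [0.4861, 0.2126, 0.256]
orientation: [-0.0, 0.779, 0.626, -0.002]
contact_force: [-0.0, -0.8, -0.8]
finger_gap: 0.0635
```

Run:
```python
from plan import *
F=frame(*CH);print(cur()[1]);delta(pt(F,-100,0,130),across(F));print(cur()[0]['finger_gap'])
```

```text
[0.48610626 0.21261783 0.25604237]
shift [-336.4, 43.7, 85.6] | 350.0 rot [-0.2104, 0.0396, -0.3524] deg 23.6 t 1.32
0.06352282847833789
```

Request:
{"method": "carry_out", "body": {
  "series": [
    [[-30, 6, 0], [-0.05, 0.01, -0.088], -0.5],
    [[-30, 6, 0], [-0.05, 0.01, -0.088], -0.5],
    [[-30, 6, 0], [-0.05, 0.01, -0.088], -0.5],
    [[-30, 6, 0], [-0.05, 0.01, -0.088], -0.5],
    [[-30, 6, 0], [0, 0, 0], -0.5]
  ]
}}

```text
t: 1.73
ee_pos: [0.5095, 0.0555, 0.2558]
orientation: [0.067, 0.647, 0.756, 0.076]
contact_force: [0.3, -0.8, -1.1]
finger_gap: 0.0212
```

Run:
```python
from plan import *
F=frame(*CH);print(cur()[1]);delta(pt(F,-100,0,130),across(F));print(cur()[0]['finger_gap'],cur()[0]['joints'])
```

```text
[0.50949157 0.05550822 0.25577795]
shift [-170.5, -95.9, 66.9] | 207.0 rot [-0.0063, -0.001, 0.0171] deg 1.0 t 1.73
0.0212117199988758 [ 0.0063179   0.0979178   1.74258233  0.03049969  1.09999745 -1.72973124]
```

Request:
{"method": "carry_out", "body": {
  "series": [
    [[-28.5, -16, 11], [0, 0, 0.003], -0.5],
    [[-28.5, -16, 11], [0, 0, 0.003], -0.5],
    [[-28.5, -16, 11], [0, 0, 0.003], -0.5],
    [[-28.5, -16, 11], [0, 0, 0.003], -0.5],
    [[-28.5, -16, 11], [0, 0, 0.003], -0.5],
    [[-28.5, -16, 11], [0, 0, 0.002], -0.5],
    [[0, 0, 0], [0, 0, 0], -0.5],
    [[0, 0, 0], [0, 0, 0], -0.5]
  ]
}}

```text
t: 2.4
ee_pos: [0.4539, -0.1397, 0.1704]
orientation: [0.071, 0.656, 0.747, 0.079]
contact_force: [-0.0, 0.2, -0.2]
finger_gap: 0.0214
```

Run:
```python
from plan import *
F=frame(*CH);print(cur()[1]);delta(pt(F,-100,0,130),across(F));print(cur()[0]['finger_gap'],cur()[0]['joints'])
np.save('w1.npy',np.r_[cur()[1],cur()[2].as_quat()])
cv2.imwrite("pics/w1.png",robot.get_image("wrist")[:,:,::-1])
```

```text
[ 0.45387495 -0.13971122  0.17042137]
shift [13.8, 4.2, -0.1] | 14.0 rot [0.0026, 0.0037, -0.0076] deg 0.5 t 2.4
0.021361353770986004 [-0.48154456  0.14332075  1.93775826  0.1537244   0.89058734 -2.26802041]
```

View pics/w1.png

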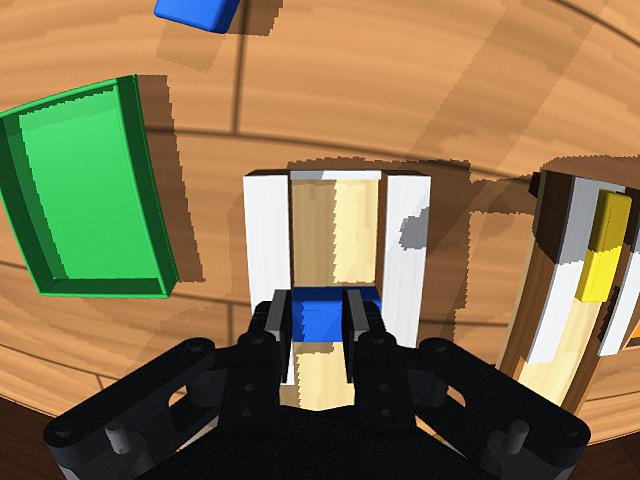

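```bash
cat >> plan.py <<'E'
def wray(uv,st):
    m=robot.camera_model("wrist");u,v=uv;a=(u-m['cx'])/m['fx'];b=(v-m['cy'])/m['fy'];r=np.hypot(a,b)
    k=np.sin(r)/r if r>1e-9 else 1
    d=np.array([a*k,-b*k,-np.cos(r)]);T=np.asarray(m['T_tool_cam']);Rw=R.from_quat(st[3:])
    return st[:3]+Rw.apply(T[:3,3]),Rw.apply(T[:3,:3]@d)
def whit(uv,st,n,d0):
    o,d=wray(uv,st);return o+d*((d0-n@o)/(n@d))
E
python3 - <<'E'
from plan import *
st=np.load('w1.npy');im=cv2.imread("pics/w1.png")
cv2.imwrite("pics/w1c.png",cv2.resize(im[160:410,230:450],None,fx=3,fy=2.4,interpolation=cv2.INTER_CUBIC))
F=frame(*CH);n=F[3]
for q in [(244,177),(290,172),(382,172),(429,177),(416,345),(248,298)]:
    p=whit(q,st,n,n@pt(F,0,0,40));d=(p-F[0])*1000;print(q,(d@F[1]).round(1),(d@F[2]).round(1))
for q in [(291,288),(380,288)]:
    p=whit(q,st,n,n@pt(F,0,0,30));d=(p-F[0])*1000;print(q,(d@F[1]).round(1),(d@F[2]).round(1))
E
```

```text
(244, 177) -150.5 -59.3
(290, 172) -153.0 -30.0
(382, 172) -152.9 27.7
(429, 177) -150.4 58.7
(416, 345) -26.2 60.1
(248, 298) -66.9 -61.8
(291, 288) -70.3 -32.3
(380, 288) -69.6 31.2
```

View pics/w1c.png

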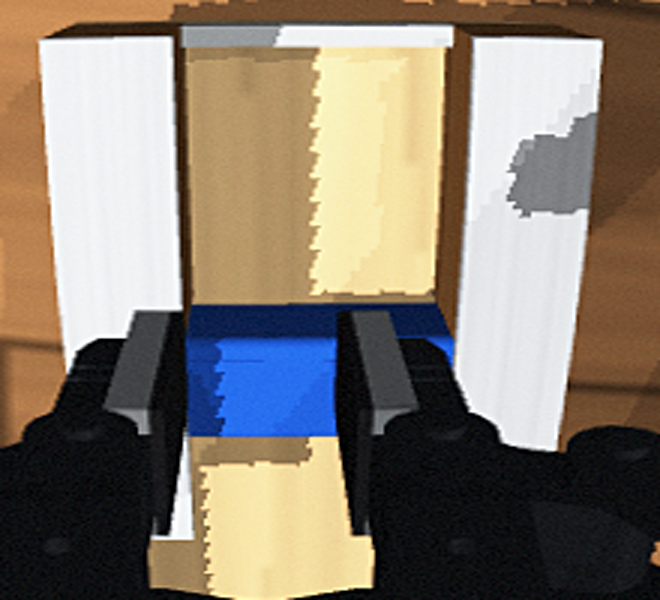

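Request:
{"method": "carry_out", "body": {
  "series": [
    [[14, 4, 0], [0, 0, -0.007], -0.7],
    [[0, 0, 20], [0, 0, 0], -0.7],
    [[0, 0, 20], [0, 0, 0], -0.7],
    [[0, 0, 20], [0, 0, 0], -0.7],
    [[0, 0, 0], [0, 0, 0], -0.7]
  ]
}}

```text
t: 2.87
ee_pos: [0.4739, -0.1193, 0.1154]
orientation: [0.075, 0.651, 0.751, 0.081]
contact_force: [-0.5, 0.4, -0.8]
finger_gap: 0.0127
```

Run:
```python
from plan import *
F=frame(*CH);print(cur()[1]);delta(pt(F,-100,0,10),across(F));print(cur()[0]['finger_gap'],cur()[0]['joints'])
cv2.imwrite("pics/w2.png",robot.get_image("wrist")[:,:,::-1])
```

```text
[ 0.47386277 -0.11932429  0.11535225]
shift [-3.3, -7.1, 61.3] | 62.0 rot [0.011, 0.0064, 0.007] deg 0.8 t 2.87
0.012671964363291415 [-0.41712265  0.23598303  2.00066294  0.16694039  0.72026085 -2.246695  ]
```

View pics/w2.png

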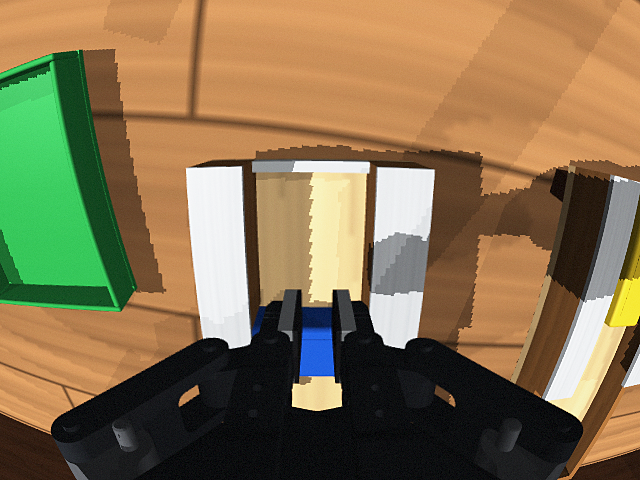

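Request:
{"method": "carry_out", "body": {
  "series": [
    [[-3.3, -7, 10], [0.01, 0.006, 0.007], -0.7],
    [[0, 0, 15], [0, 0, 0], -0.7],
    [[0, 0, 15], [0, 0, 0], -0.7],
    [[0, 0, 0], [0, 0, 0], -0.7]
  ]
}}

```text
t: 3.25
ee_pos: [0.4799, -0.1218, 0.0789]
orientation: [0.073, 0.651, 0.751, 0.081]
contact_force: [0.4, 0.1, -0.4]
finger_gap: 0.0132
```

Run:
```python
from plan import *
F=frame(*CH);print(cur()[1]);delta(pt(F,-100,0,10),across(F));print(cur()[0]['finger_gap'],cur()[0]['joints'])
cv2.imwrite("pics/w3.png",robot.get_image("wrist")[:,:,::-1])
```

```text
[ 0.47991212 -0.12183272  0.07886066]
shift [-0.3, -4.5, 24.5] | 25.0 rot [0.0084, 0.0034, 0.0058] deg 0.6 t 3.25
0.01318877662151337 [-0.41787392  0.30569498  2.03079129  0.19060945  0.62604768 -2.27573122]
```

View pics/w3.png

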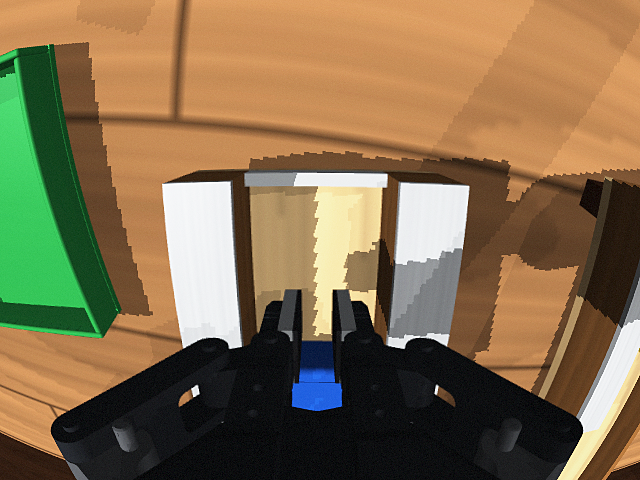

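Request:
{"method": "carry_out", "body": {
  "series": [
    [[0, -4, 10], [0.008, 0.003, 0.005], -0.7],
    [[0, 0, 7], [0, 0, 0], -0.7],
    [[0, 0, 5], [0, 0, 0], -0.7],
    [[0, 0, 0], [0, 0, 0], -0.7]
  ]
}}

```text
t: 3.63
ee_pos: [0.4827, -0.1229, 0.0586]
orientation: [0.072, 0.653, 0.75, 0.08]
contact_force: [-0.1, -0.3, -0.3]
finger_gap: 0.0126
```

Run:
```python
from plan import *
F=frame(*CH);print(cur()[1]);delta(pt(F,-70,0,10),across(F));print(cur()[0]['finger_gap'],cur()[0]['joints'])
```

```text
[ 0.48270526 -0.1229385   0.05864529]
shift [1.0, 27.3, 4.3] | 28.0 rot [0.0051, 0.0033, 0.001] deg 0.3 t 3.63
0.01256392977781087 [-0.4161483   0.34563685  2.04533537  0.2019183   0.57496552 -2.28457568]
```

Request:
{"method": "carry_out", "body": {
  "series": [
    [[1, 6, 2], [0.003, 0.003, 0], -0.7],
    [[0, 6, 2], [0, 0, 0], -0.7],
    [[0, 6, 0], [0, 0, 0], -0.7],
    [[0, 6, 0], [0, 0, 0], -0.7],
    [[0, 6, 0], [0, 0, 0], -0.7],
    [[0, 6, 0], [0, 0, 0], -0.7],
    [[0, 6, 0], [0, 0, 0], -0.7]
  ]
}}

```text
t: 4.22
ee_pos: [0.5271, -0.1154, 0.0641]
orientation: [0.069, 0.653, 0.75, 0.079]
contact_force: [-0.4, 0.2, -0.6]
finger_gap: 0.013
```

Run:
```python
from plan import *
F=frame(*CH);print(cur()[1]);delta(pt(F,30,0,11),across(F));print(cur()[0]['finger_gap'],cur()[0]['contact_force'])
```

```text
[ 0.5270781  -0.11543295  0.0640948 ]
shift [-0.4, 82.2, -0.8] | 82.0 rot [0.0004, -0.0006, 0.0003] deg 0.0 t 4.22
0.01302726883819064 [-0.4249395   0.20439501 -0.56096309]
```

Request:
{"method": "carry_out", "body": {
  "series": [
    [[0, 6, 0], [0, 0, 0], -0.7],
    [[0, 6, 0], [0, 0, 0], -0.7],
    [[0, 6, 0], [0, 0, 0], -0.7],
    [[0, 6, 0], [0, 0, 0], -0.7],
    [[0, 6, 0], [0, 0, 0], -0.7]
  ]
}}

```text
t: 4.63
ee_pos: [0.5591, -0.1105, 0.071]
orientation: [0.068, 0.653, 0.75, 0.079]
contact_force: [-0.4, -0.5, -0.9]
finger_gap: 0.0129
```

Run:
```python
from plan import *
F=frame(*CH);print(cur()[1]);delta(pt(F,30,0,11),across(F));print(cur()[0]['finger_gap'],cur()[0]['contact_force'])
cv2.imwrite("pics/s4.png",robot.get_image("scene")[120:320,150:350,::-1].repeat(3,0).repeat(3,1))
cv2.imwrite("pics/w4.png",robot.get_image("wrist")[:,:,::-1])
```

```text
[ 0.55911487 -0.11054392  0.07101042]
shift [-0.8, 49.1, -0.8] | 49.0 rot [-0.0002, -0.001, 0.001] deg 0.1 t 4.63
0.012872530161907262 [-0.36875649 -0.52457589 -0.91863428]
```

View pics/s4.png

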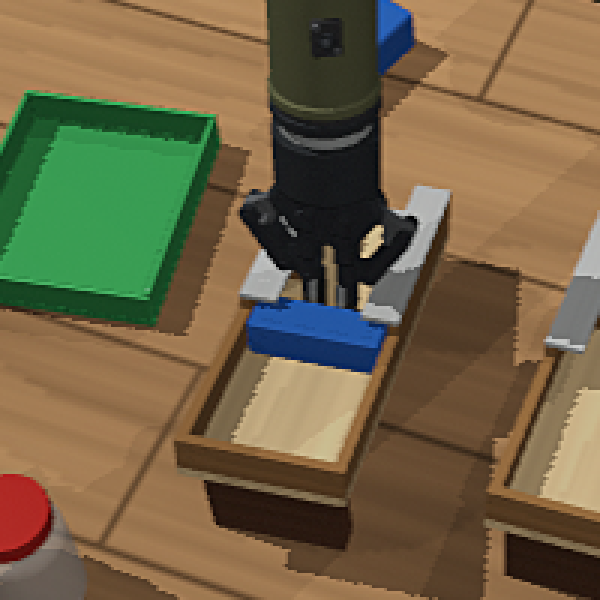

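View pics/w4.png

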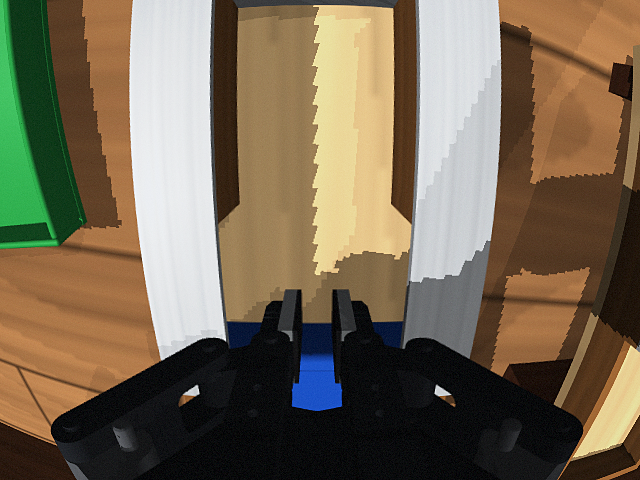

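The bar is square in the channel and emerging from the lips, with the fingers centred behind it. I'll keep pushing, then back off.

Request:
{"method": "carry_out", "body": {
  "series": [
    [[0, 6, 0], [0, 0, 0], -0.7],
    [[0, 6, 0], [0, 0, 0], -0.7],
    [[0, 6, 0], [0, 0, 0], -0.7],
    [[0, 6, 0], [0, 0, 0], -0.7],
    [[0, 6, 0], [0, 0, 0], -0.7],
    [[0, 6, 0], [0, 0, 0], -0.7],
    [[0, 6, 0], [0, 0, 0], -0.7],
    [[0, 3, 0], [0, 0, 0], -0.7],
    [[0, 0, 0], [0, 0, 0], -0.7],
    [[0, -8, 0], [0, 0, 0], -0.7],
    [[0, -12, 0], [0, 0, 0], -0.7],
    [[0, -12, 0], [0, 0, 0], -0.7],
    [[0, 0, -15], [0, 0, 0], -0.7],
    [[0, 0, -30], [0, 0, 0], -0.7],
    [[0, 0, -35], [0, 0, 0], -0.7],
    [[0, 0, -35], [0, 0, 0], -0.7],
    [[0, 0, 0], [0, 0, 0], -0.7]
  ]
}}

```text
t: 6.15
ee_pos: [0.5407, -0.111, 0.1847]
orientation: [0.062, 0.654, 0.75, 0.076]
contact_force: [1.6, -0.2, 0.6]
finger_gap: 0.0129
```

Run:
```python
from plan import *
F=frame(*CH);print(cur()[1]);delta(pt(F,30,0,130),across(F));print(cur()[0]['finger_gap'],cur()[0]['joints'])
np.save('w5.npy',np.r_[cur()[1],cur()[2].as_quat()])
cv2.imwrite("pics/w5.png",robot.get_image("wrist")[:,:,::-1])
cv2.imwrite("pics/s5f.png",robot.get_image("scene")[:,:,::-1])
cv2.imwrite("pics/t5f.png",robot.get_image("top")[:,:,::-1])
cv2.imwrite("pics/s5.png",cv2.imread("pics/s5f.png")[120:320,150:350].repeat(3,0).repeat(3,1))
```

```text
[ 0.54072213 -0.11095304  0.18474179]
shift [-2.9, 43.2, -5.3] | 44.0 rot [-0.0117, -0.0063, -0.0002] deg 0.8 t 6.15
0.012920231681726159 [-0.34420252  0.23318514  1.76632902  0.11705637  0.9724079  -2.11024794]
```

View pics/s5.png

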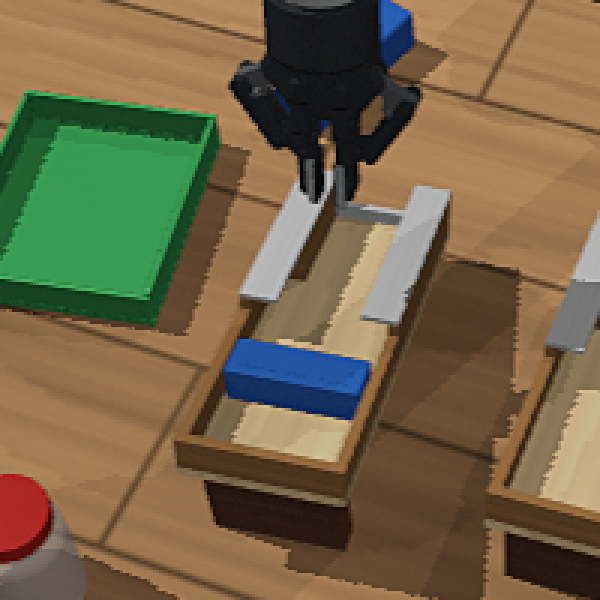

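View pics/w5.png

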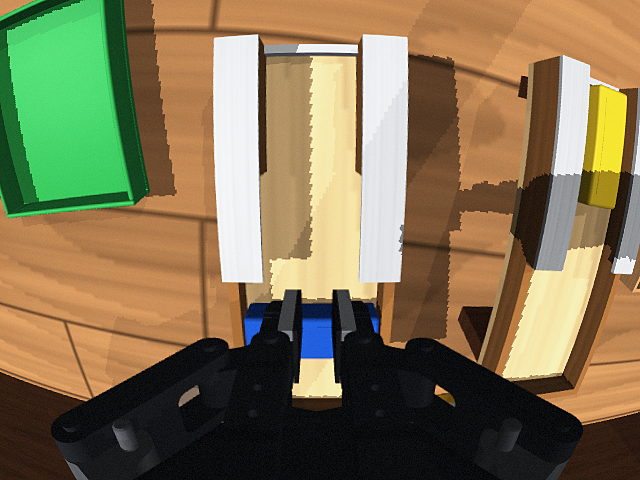

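View pics/t5f.png

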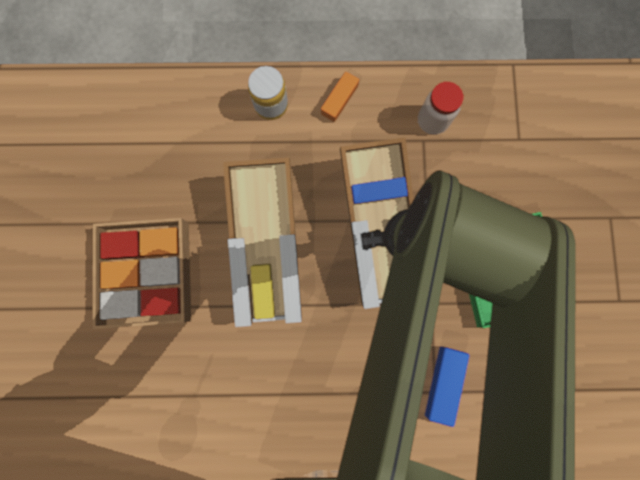

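The scene and top views show the bar square across the open part, at top-view pixel (380,190). It is well clear of the lips and nothing is touching it. I'll measure it in all three views.

Run:
```python
from plan import *
F=frame(*CH);n=F[3]
def loc(p): d=(p-F[0])*1000;return [round(float(d@F[1]),1),round(float(d@F[2]),1)]
im=cv2.imread("pics/t5f.png");hsv=cv2.cvtColor(im,cv2.COLOR_BGR2HSV);mk=cv2.inRange(hsv,(105,120,50),(125,255,255));mk[:150]=0;mk[215:]=0
c=max(cv2.findContours(mk,0,2)[0],key=cv2.contourArea);b=cv2.boxPoints(cv2.minAreaRect(c));print(b.tolist())
P=[hit("top",q,n,n@pt(F,0,0,30)) for q in b];print("top",[loc(p) for p in P],loc(np.mean(P,0)))
st=np.load('w5.npy')
im=cv2.imread("pics/w5.png");cv2.imwrite("pics/w5c.png",cv2.resize(im[270:420,220:400],None,fx=4,fy=4,interpolation=cv2.INTER_CUBIC))
im=cv2.imread("pics/s5f.png");
for q in [(230,233),(274,241),(268.5,258.5),(225,250)]: pass
s=lambda x,y:(150+x/3,120+y/3)
for q in [s(240,338),s(371,363),s(356,390),s(224,371)]: print("scene",loc(hit("scene",q,n,n@pt(F,0,0,30))))
```

```text
[[351.2965087890625, 185.44139099121094], [404.31195068359375, 176.7858123779297], [407.2587890625, 194.83531188964844], [354.24334716796875, 203.4908905029297]]
top [[76.2, 49.3], [77.9, -49.6], [44.4, -50.5], [42.8, 48.6]] [60.3, -0.5]
scene [45.0, -45.8]
scene [45.7, 51.5]
scene [74.8, 48.8]
scene [80.5, -45.7]
```

View pics/w5c.png

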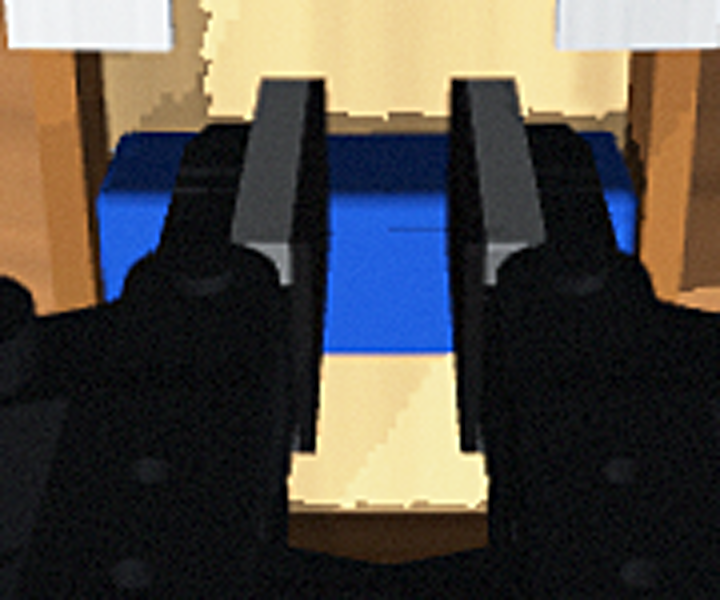

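Run:
```python
from plan import *
F=frame(*CH);n=F[3]
st=np.load('w5.npy')
for q in [(317,317.5),(317,358)]:
    p=whit(q,st,n,n@pt(F,0,0,30));d=(p-F[0])*1000;print((d@F[1]).round(1),(d@F[2]).round(1))
Rg=np.column_stack([F[1],-F[2],-F[3]]);delta(pt(F,60.5,0,120),Rg)
```

```text
40.2 4.0
75.3 4.0
shift [-4.4, 77.3, -1.6] | 77.0 rot [-0.0241, 0.0075, 1.5698] deg 90.0 t 6.3
```

Request:
{"method": "carry_out", "body": {
  "series": [
    [[-1, 19, 0], [0, 0, 0], 0.2],
    [[-1, 19, 0], [0, 0, 0], 0.6],
    [[-1, 19, 0], [0, 0, 0], 0.6],
    [[-1, 19, 0], [0, 0, 0], 0.6],
    [[0, 0, 0], [0, 0, 0.12], 0.6],
    [[0, 0, 0], [0, 0, 0.12], 0.6],
    [[0, 0, 0], [0, 0, 0.12], 0.6],
    [[0, 0, 0], [0, 0, 0.12], 0.6],
    [[0, 0, 0], [0, 0, 0.12], 0.6],
    [[0, 0, 0], [0, 0, 0.12], 0.6],
    [[0, 0, 0], [0, 0, 0.12], 0.6],
    [[0, 0, 0], [0, 0, 0.12], 0.6],
    [[0, 0, 0], [0, 0, 0.12], 0.6],
    [[0, 0, 0], [0, 0, 0.12], 0.6],
    [[0, 0, 0], [0, 0, 0.12], 0.6],
    [[0, 0, 0], [0, 0, 0.12], 0.6],
    [[0, 0, 0], [0, 0, 0.12], 0.6]
  ]
}}

```text
t: 7.72
ee_pos: [0.5914, -0.096, 0.1489]
orientation: [-0.026, 0.997, 0.043, 0.061]
contact_force: [-0.2, 0.3, 0.5]
finger_gap: 0.068
```

```bash
cat >> plan.py <<'E'
def Rgrip(F): return np.column_stack([F[1],-F[2],-F[3]])
E
python3 - <<'E'
from plan import *
F=frame(*CH);delta(pt(F,59.5,0,60),Rgrip(F));print(cur()[0]['finger_gap'],cur()[0]['joints'])
E
```

```text
shift [31.2, 9.8, 16.4] | 37.0 rot [-0.0382, 0.0838, -0.055] deg 6.1 t 7.72
0.06797879550386886 [-0.28662249  0.36412533  1.65650605  0.10399878  1.02436692 -0.42259008]
```

Request:
{"method": "carry_out", "body": {
  "series": [
    [[10, 3, 0], [-0.019, 0.042, -0.027], 0.6],
    [[11, 3, 0], [-0.019, 0.042, -0.027], 0.6],
    [[9, 3, 5], [0, 0, 0], 0.6],
    [[0, 0, 5], [0, 0, 0], 0.6],
    [[0, 0, 0], [0, 0, 0], 0.6]
  ]
}}

```text
t: 8.13
ee_pos: [0.6182, -0.1, 0.1312]
orientation: [-0.01, 0.993, 0.065, 0.096]
contact_force: [-0.5, 0.6, -1.2]
finger_gap: 0.0682
```

Run:
```python
from plan import *
F=frame(*CH);delta(pt(F,59.5,0,50),Rgrip(F));print(cur()[0]['finger_gap'],cur()[0]['joints'])
```

```text
shift [7.5, 3.2, 6.5] | 10.0 rot [-0.0069, 0.0162, -0.0076] deg 1.1 t 8.13
0.06819860889289948 [-0.27760614  0.38737932  1.68252303  0.10707662  0.8999469  -0.46710633]
```

Request:
{"method": "carry_out", "body": {
  "series": [
    [[5, 2, 0], [-0.007, 0.016, -0.008], 0.6],
    [[3, 1.5, 0], [0, 0, 0], 0.6],
    [[0, 0, 0], [0, 0, 0], 0.6]
  ]
}}

```text
t: 8.38
ee_pos: [0.626, -0.1023, 0.1297]
orientation: [-0.008, 0.992, 0.068, 0.102]
contact_force: [0.0, -0.1, 0.6]
finger_gap: 0.0682
```

Run:
```python
from plan import *
F=frame(*CH);delta(pt(F,59.5,0,4),Rgrip(F));n=F[3]
np.save('w6.npy',np.r_[cur()[1],cur()[2].as_quat()])
cv2.imwrite("pics/w6.png",robot.get_image("wrist")[:,:,::-1])
```

```text
shift [0.7, -0.1, 49.6] | 50.0 rot [-0.0018, 0.0046, 0.0001] deg 0.3 t 8.38
```

View pics/w6.png

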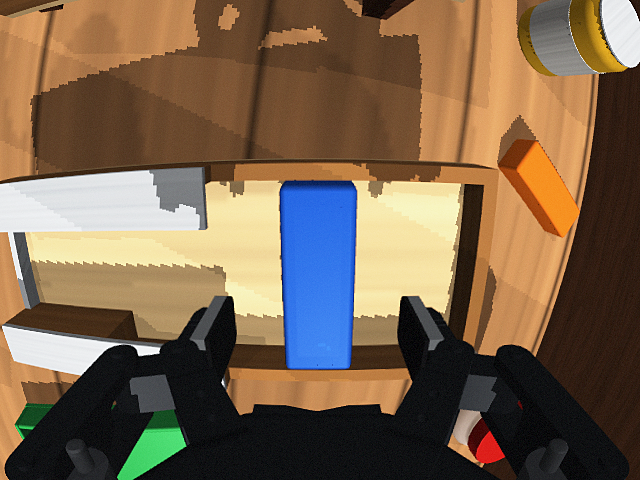

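The bar lies midway between the open fingers, at columns 280–356 against a finger midpoint of about 317, and it is aligned. Descending.

Request:
{"method": "carry_out", "body": {
  "series": [
    [[0.5, 0, 16], [0, 0.004, 0], 0.6],
    [[0, 0, 15], [0, 0, 0], 0.6],
    [[0, 0, 10], [0, 0, 0], 0.6],
    [[0, 0, 0], [0, 0, 0], 0.6]
  ]
}}

```text
t: 8.77
ee_pos: [0.6365, -0.1016, 0.0909]
orientation: [-0.007, 0.992, 0.068, 0.106]
contact_force: [-0.2, 1.0, -0.2]
finger_gap: 0.0686
```

Run:
```python
from plan import *
F=frame(*CH);delta(pt(F,59.5,0,4),Rgrip(F));print(cur()[0]['contact_force'])
```

```text
shift [-1.8, -0.9, 9.5] | 10.0 rot [-0.0002, -0.0034, 0.0001] deg 0.2 t 8.77
[-0.23343368  0.96387146 -0.22772954]
```

Request:
{"method": "carry_out", "body": {
  "series": [
    [[-1.8, -1, 6], [0, -0.003, 0], 0.6],
    [[0, 0, 3], [0, 0, 0], 0.6],
    [[0, 0, 0], [0, 0, 0], 0.3],
    [[0, 0, 0], [0, 0, 0], 0],
    [[0, 0, 0], [0, 0, 0], -0.1],
    [[0, 0, 0], [0, 0, 0], -0.2],
    [[0, 0, 0], [0, 0, 0], -0.4],
    [[0, 0, 0], [0, 0, 0], -0.4],
    [[0, 0, 0], [0, 0, 0], -0.4]
  ]
}}

```text
t: 9.52
ee_pos: [0.6369, -0.1007, 0.0834]
orientation: [-0.007, 0.992, 0.068, 0.105]
contact_force: [0.0, 0.6, -1.3]
finger_gap: 0.035
```

Run:
```python
from plan import *
F=frame(*CH);delta(pt(F,59.5,0,4),Rgrip(F));print(cur()[0]['contact_force'],cur()[0]['finger_gap'])
cv2.imwrite("pics/w7.png",robot.get_image("wrist")[:,:,::-1])
```

```text
shift [-0.7, -0.1, 2.0] | 2.0 rot [0.0007, -0.0021, 0.0004] deg 0.1 t 9.52
[ 0.00939402  0.58684253 -1.33258002] 0.034987957141900033
```

View pics/w7.png

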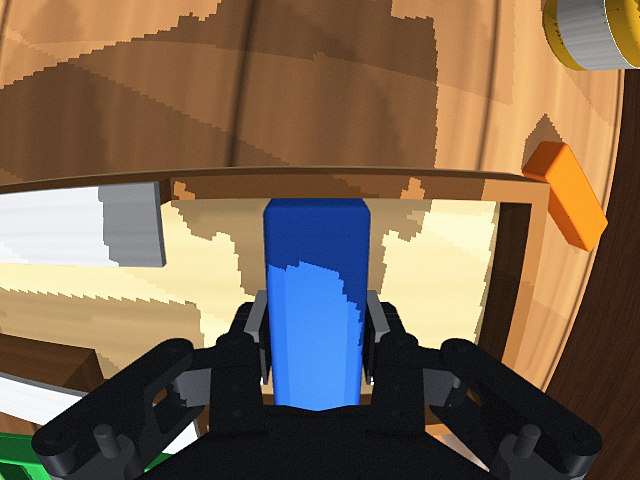

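Gripped with the opening at 35 mm. Lifting square to the floor.

Request:
{"method": "carry_out", "body": {
  "series": [
    [[0, 0, -10], [0, 0, 0], -0.4],
    [[0, 0, -15], [0, 0, 0], -0.4],
    [[0, 0, -25], [0, 0, 0], -0.4],
    [[0, 0, -25], [0, 0, 0], -0.4],
    [[0, 0, -25], [0, 0, 0], -0.4],
    [[0, 0, -25], [0, 0, 0], -0.4],
    [[0, 0, 0], [0, 0, 0], -0.4]
  ]
}}

```text
t: 10.15
ee_pos: [0.6072, -0.1039, 0.2108]
orientation: [-0.008, 0.992, 0.068, 0.102]
contact_force: [0.8, 0.2, 0.4]
finger_gap: 0.0349
```

```bash
cat >> plan.py <<'E'
TR=(0.490,-0.3625,0.185)
def Rdown(yaw):
    c,s=np.cos(yaw),np.sin(yaw);return np.array([[c,s,0],[s,-c,0],[0,0,-1.]])
E
python3 - <<'E'
from plan import *
delta([TR[0],TR[1],.20],Rdown(TR[2]));o=cur()[0];print(o['finger_gap'],o['contact_force'],o['ee_pos'])
E
```

```text
shift [-150.4, 240.2, -20.6] | 284.0 rot [0.0032, -0.2046, -0.0476] deg 12.0 t 10.15
0.03486981585999213 [0.79632808 0.24323419 0.39057525] [ 0.60717585 -0.10386782  0.21079774]
```

Request:
{"method": "carry_out", "body": {
  "series": [
    [[-10, 20, -1], [0, -0.05, -0.012], -0.4],
    [[-12, 20, -1], [0, -0.05, -0.012], -0.4],
    [[-12, 20, -1], [0, -0.05, -0.012], -0.4],
    [[-12, 20, -1], [0, -0.05, -0.012], -0.4],
    [[-12, 20, -1], [0, 0, 0], -0.4],
    [[-12, 20, -1], [0, 0, 0], -0.4],
    [[-12, 20, -1], [0, 0, 0], -0.4],
    [[-12, 20, -1], [0, 0, 0], -0.4],
    [[0, 0, 0], [0, 0, 0], -0.4]
  ]
}}

```text
t: 10.9
ee_pos: [0.5385, -0.2828, 0.215]
orientation: [0.002, 0.995, 0.096, -0.0]
contact_force: [-0.4, 0.7, -0.7]
finger_gap: 0.0352
```

Run:
```python
from plan import *
delta([TR[0],TR[1],.15],Rdown(TR[2]));o=cur()[0];print(o['finger_gap'],o['contact_force'],o['ee_pos'])
cv2.imwrite("pics/s8.png",robot.get_image("scene")[:,:,::-1])
```

```text
shift [-62.8, 68.7, 65.4] | 114.0 rot [0.0045, 0.0009, 0.0073] deg 0.5 t 10.9
0.0351821625998508 [-0.42282972  0.66123056 -0.69012661] [ 0.53853814 -0.28279799  0.21503899]
```

View pics/s8.png

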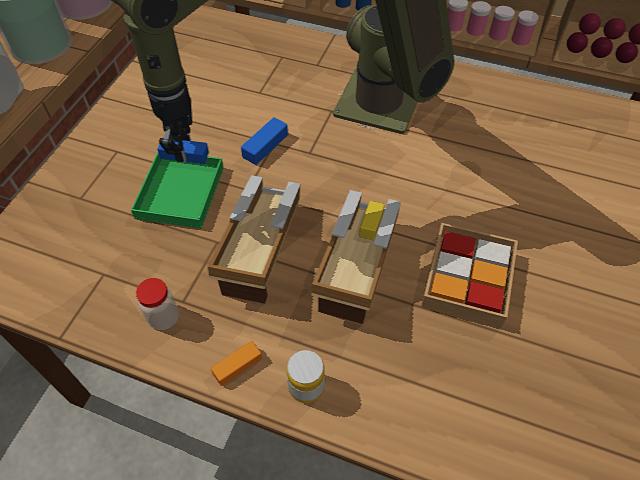

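The bar is held above the tray at scene pixel (185,152), and the yellow bar has not moved.

Request:
{"method": "carry_out", "body": {
  "series": [
    [[-20, 20, 5], [0.004, 0, 0.007], -0.4],
    [[-20, 20, 15], [0, 0, 0], -0.4],
    [[-15, 17, 20], [0, 0, 0], -0.4],
    [[-5, 8, 20], [0, 0, 0], -0.4],
    [[0, 0, 0], [0, 0, 0], -0.4]
  ]
}}

```text
t: 11.37
ee_pos: [0.4935, -0.3546, 0.1531]
orientation: [-0.001, 0.996, 0.094, 0.002]
contact_force: [-0.1, 1.6, -1.3]
finger_gap: 0.0352
```

Run:
```python
from plan import *
delta([TR[0],TR[1],.0125],Rdown(TR[2]));o=cur()[0];print(o['finger_gap'],o['contact_force'],o['ee_pos'])
cv2.imwrite("pics/w9.png",robot.get_image("wrist")[:,:,::-1])
```

```text
shift [-5.7, 7.4, 140.5] | 141.0 rot [-0.0024, -0.0051, 0.0031] deg 0.4 t 11.37
0.03521026287240362 [-0.10044572  1.61744537 -1.298521  ] [ 0.49351725 -0.35461517  0.15309466]
```

View pics/w9.png

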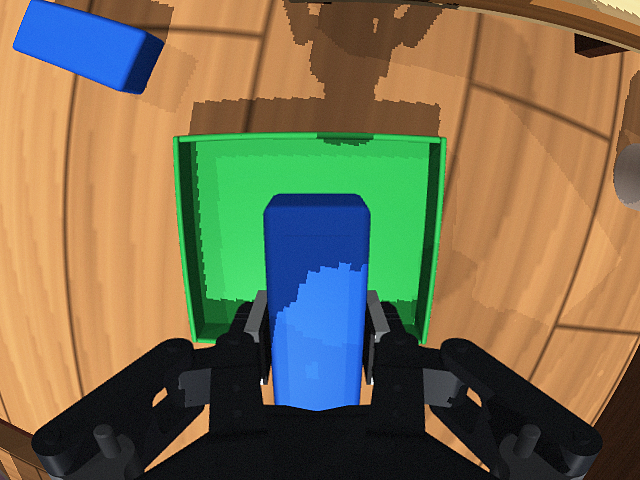

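Run:
```python
from plan import *
o,p,r=cur();st=np.r_[p,r.as_quat()]
P=np.array([whit(q,st,np.array([0,0,1.]),.035) for q in [(174,138),(446,138),(428,341),(192,342)]]);print(P.round(4).tolist(),P.mean(0))
```

```text
[[0.3798, -0.301, 0.035], [0.5739, -0.2647, 0.035], [0.6059, -0.4279, 0.035], [0.4086, -0.4666, 0.035]] [ 0.49204184 -0.36505226  0.035     ]
```

Request:
{"method": "carry_out", "body": {
  "series": [
    [[-4, 7, 15], [-0.002, -0.005, 0.003], -0.4],
    [[0, 0, 20], [0, 0, 0], -0.4],
    [[0, 0, 20], [0, 0, 0], -0.4],
    [[0, 0, 20], [0, 0, 0], -0.4],
    [[0, 0, 20], [0, 0, 0], -0.4],
    [[0, 0, 15], [0, 0, 0], -0.4],
    [[0, 0, 0], [0, 0, 0], -0.4]
  ]
}}

```text
t: 12.0
ee_pos: [0.5041, -0.3571, 0.051]
orientation: [0.003, 0.995, 0.095, 0.008]
contact_force: [0.5, -0.0, -1.3]
finger_gap: 0.0347
```

Run:
```python
from plan import *
delta([TR[0],TR[1],.0125],Rdown(TR[2]));o=cur()[0];print(o['finger_gap'],o['contact_force'],o['ee_pos'])
```

```text
shift [-15.4, 2.4, 38.3] | 41.0 rot [0.0082, -0.0155, 0.0055] deg 1.1 t 12.0
0.03466425345553504 [ 0.47928897 -0.00449661 -1.28333444] [ 0.50406057 -0.35706086  0.05097502]
```

Request:
{"method": "carry_out", "body": {
  "series": [
    [[-5, 2, 10], [0.008, -0.015, 0.005], -0.4],
    [[-5, 0, 10], [0, 0, 0], -0.4],
    [[-3, 0, 8], [0, 0, 0], -0.4],
    [[0, 0, 0], [0, 0, 0], -0.4],
    [[0, 0, 0], [0, 0, 0], -0.4]
  ]
}}

```text
t: 12.42
ee_pos: [0.4956, -0.3609, 0.0251]
orientation: [0.002, 0.996, 0.094, 0.002]
contact_force: [0.7, -0.4, -1.5]
finger_gap: 0.0352
```

Run:
```python
from plan import *
delta([TR[0],TR[1],.0125],Rdown(TR[2]));o=cur()[0];print(o['finger_gap'],o['contact_force'],o['ee_pos'])
```

```text
shift [-5.9, 0.4, 12.6] | 14.0 rot [0.0039, -0.0042, 0.0036] deg 0.4 t 12.42
0.035160182974516674 [ 0.69622441 -0.36124567 -1.47988902] [ 0.49562483 -0.36094849  0.02511946]
```

Request:
{"method": "carry_out", "body": {
  "series": [
    [[0, 0, 5], [0.004, -0.004, 0.003], -0.4],
    [[0, 0, 4], [0, 0, 0], -0.4],
    [[0, 0, 2], [0, 0, 0], -0.4],
    [[0, 0, 0], [0, 0, 0], -0.4]
  ]
}}

```text
t: 12.75
ee_pos: [0.4964, -0.3621, 0.0148]
orientation: [0.001, 0.996, 0.092, 0.001]
contact_force: [0.2, 0.4, -1.0]
finger_gap: 0.0349
```

Run:
```python
from plan import *
delta([TR[0],TR[1],.0115],Rdown(TR[2]));o=cur()[0];print(o['finger_gap'],o['contact_force'],o['moment'],o['ee_pos'])
cv2.imwrite("pics/w10.png",robot.get_image("wrist")[:,:,::-1])
```

```text
shift [-6.3, -0.8, 3.2] | 7.0 rot [0.0019, -0.0019, -0.0008] deg 0.2 t 12.75
0.03489702490738078 [ 0.18849078  0.39867119 -1.0036081 ] [-0.01918578  0.00926668 -0.0207625 ] [ 0.4963619  -0.36214037  0.01475747]
```

View pics/w10.png

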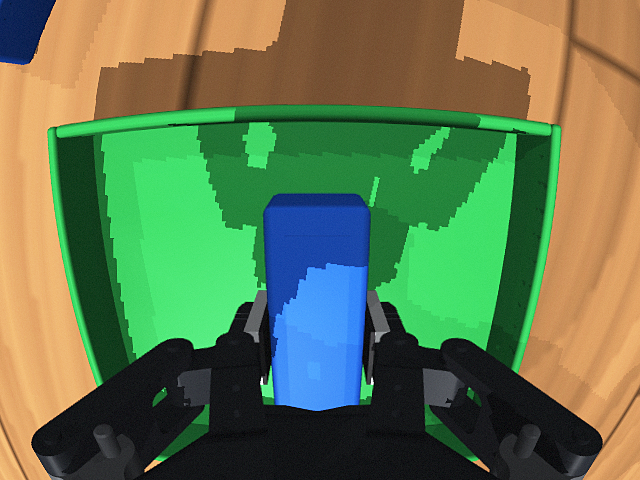

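The bar is level and inside the tray, not yet in contact. I'll creep down about 1 mm per row.

Request:
{"method": "carry_out", "body": {
  "series": [
    [[0, 0, 1.5], [0, 0, 0], -0.4],
    [[0, 0, 1], [0, 0, 0], -0.4],
    [[0, 0, 0], [0, 0, 0], -0.4]
  ]
}}

```text
t: 13.05
ee_pos: [0.4967, -0.3625, 0.0126]
orientation: [0.001, 0.996, 0.092, 0.001]
contact_force: [0.3, -0.1, -1.0]
finger_gap: 0.0346
```

Request:
{"method": "carry_out", "body": {
  "series": [
    [[0, 0, 1], [0, 0, 0], -0.4],
    [[0, 0, 0], [0, 0, 0], -0.4]
  ]
}}

```text
t: 13.22
ee_pos: [0.4968, -0.3625, 0.0116]
orientation: [0.001, 0.996, 0.092, 0.001]
contact_force: [0.6, 0.4, -1.6]
finger_gap: 0.0351
```

Request:
{"method": "carry_out", "body": {
  "series": [
    [[0, 0, 1], [0, 0, 0], -0.4],
    [[0, 0, 0], [0, 0, 0], -0.4]
  ]
}}

```text
t: 13.38
ee_pos: [0.4969, -0.3626, 0.0106]
orientation: [0.001, 0.996, 0.092, 0.002]
contact_force: [-0.8, -0.2, -1.3]
finger_gap: 0.0346
```

Request:
{"method": "carry_out", "body": {
  "series": [
    [[0, 0, 1], [0, 0, 0], -0.4],
    [[0, 0, 0], [0, 0, 0], -0.4]
  ]
}}

```text
t: 13.55
ee_pos: [0.4971, -0.3628, 0.0103]
orientation: [0.002, 0.996, 0.092, 0.002]
contact_force: [-0.1, -0.2, -0.7]
finger_gap: 0.0348
```

Run:
```python
from plan import *
o=cur()[0];print(o['finger_gap'],o['contact_force'],o['moment'],o['ee_pos'])
```

```text
0.03483083629049558 [-0.12187526 -0.16384307 -0.71612172] [ 0.0048999   0.00705977 -0.06824576] [ 0.49709299 -0.36275514  0.01031567]
```

Request:
{"method": "carry_out", "body": {
  "series": [
    [[0, 0, 1.2], [0, 0, 0], -0.4],
    [[0, 0, 0.5], [0, 0, 0], -0.4]
  ]
}}

```text
t: 13.72
ee_pos: [0.4972, -0.3629, 0.0102]
orientation: [0.002, 0.996, 0.092, 0.002]
contact_force: [-0.3, 1.0, 1.9]
finger_gap: 0.0346
```

Contact: the height has stopped changing at z=10.2 mm and the force has risen. I'll open the fingers gradually, then lift straight up.

Request:
{"method": "carry_out", "body": {
  "series": [
    [[0, 0, 0], [0, 0, 0], -0.1],
    [[0, 0, 0], [0, 0, 0], 0],
    [[0, 0, 0], [0, 0, 0], 0.15],
    [[0, 0, 0], [0, 0, 0], 0.3],
    [[0, 0, 0], [0, 0, 0], 0.5],
    [[0, 0, 0], [0, 0, 0], 0.5],
    [[0, 0, 0], [0, 0, 0], 0.5]
  ]
}}

```text
t: 14.3
ee_pos: [0.4979, -0.3634, 0.01]
orientation: [0.002, 0.996, 0.092, 0.003]
contact_force: [-0.0, 1.1, 0.3]
finger_gap: 0.0642
```

Request:
{"method": "carry_out", "body": {
  "series": [
    [[0, 0, -10], [0, 0, 0], 0.5],
    [[0, 0, -20], [0, 0, 0], 0.5],
    [[0, 0, -30], [0, 0, 0], 0.5],
    [[0, 0, -30], [0, 0, 0], 0.5],
    [[0, 0, -30], [0, 0, 0], 0.5],
    [[0, 0, -30], [0, 0, 0], 0.5],
    [[0, 0, 0], [0, 0, 0], 0.5],
    [[0, 0, 0], [0, 0, 0], 0.5]
  ]
}}

```text
t: 14.97
ee_pos: [0.4958, -0.3617, 0.1691]
orientation: [0.001, 0.996, 0.092, 0.001]
contact_force: [-0.4, -0.3, -0.7]
finger_gap: 0.0641
```

Run:
```python
from plan import *
o=cur()[0];print(o['finger_gap'],o['contact_force'],o['ee_pos'])
cv2.imwrite("pics/w11.png",robot.get_image("wrist")[:,:,::-1])
cv2.imwrite("pics/s11.png",robot.get_image("scene")[:,:,::-1])
```

```text
0.06412533067069195 [-0.38312338 -0.27068375 -0.69217209] [ 0.49576811 -0.36170701  0.16908959]
```

View pics/w11.png

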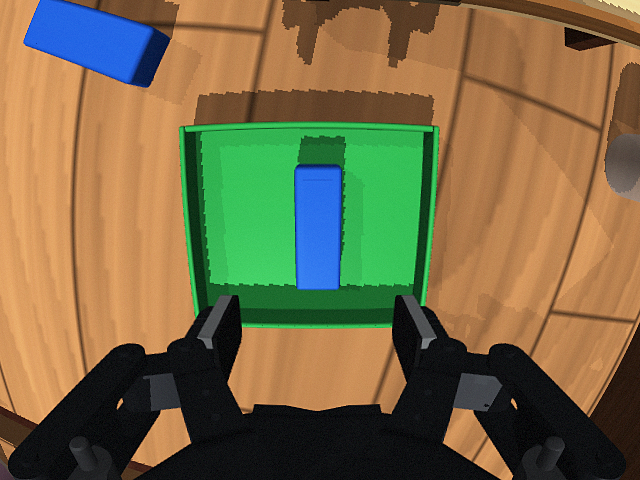

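View pics/s11.png

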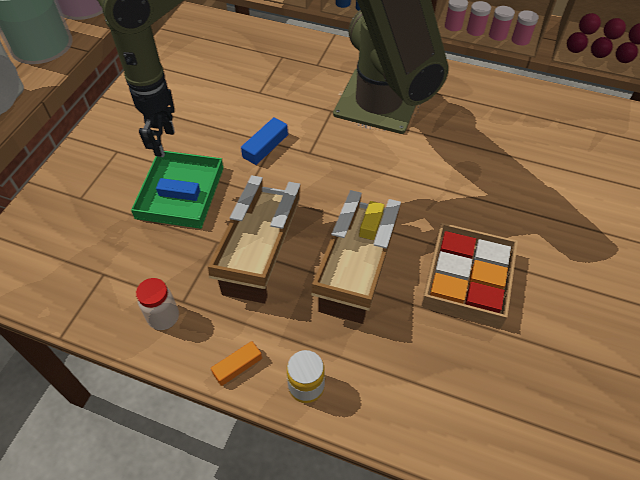

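The blue bar lies flat in the tray, at wrist pixel (318,228) and scene pixel (178,188). The gripper is clear and the yellow bar is unmoved at scene pixel (372,219). Handing in.

```bash
python3 -c "
from cell import robot
print(robot.job_done())"
```

```text
the job is handed in; nothing more can be done
None
```

The blue bar is lying flat near the middle of the green tray, and the job was handed in at about 15 s of the 58 s allowed.

- **Push:** With the fingers nearly shut in the throat, I pushed the bar square up its chute from s≈-41 to s≈60. Its low side ended about 30 mm clear of the lips. I then backed the fingers off and raised them.
- **Pick and place:** I gripped the bar's 36 mm side from above, with the gap reading 35 mm. I lowered it about 1 mm at a time until it touched the tray floor, opened the fingers and lifted clear.

**Last checks:** The wrist and scene pictures show the bar flat inside the tray walls with the gripper well above it. The yellow bar, the orange bar and the larger blue bar look unmoved. Every force reading I saw was under about 3 N, though I only read it at the end of each move.

**Disagreements:**
- The top and scene cameras differed by about 7 mm and 0.02 rad on the chute, and about 5 mm on the tray. I used the averages. The wrist camera agreed with them to about 1 mm sideways and 1–3 mm along the chute, and to about 3 mm for the tray.
- The three views put the pushed bar's centre at s = 57.8, 60.3 and 61.5. I gripped at 59.5, and it was centred between the fingers.
- After the 90° turn the tool had drifted by about 30 mm, which I corrected before descending. The bar was set down about 7 mm off my intended spot, still well inside the tray.

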